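Unlock the dosing unit with its square key

TASK

Take the square key out of its holder, stand it in the recessed square socket on top of the dosing unit and press it gently fully home. Then turn it anticlockwise (seen from above) to its stop, without forcing it, and leave it standing there, fully home, and let go.

Things in the scene. Friction and masses are not known exactly. Their poses are not given: they have to be found in the camera images.
- key: Steel panel key standing upright in the holder, 98 mm tall, about 90 g. Origin: centre of the shank's lower end, z up the key. Shank 12 mm square (flats across x and y), its last 5 mm tapering to 9 mm at the end; at 50 to 56 mm a round collar 16 mm wide; from 58 to 98 mm the flat dark bow.
- key_bow (a point): Grip point on the key's flat bow, 80 mm above the shank's lower end, axes as the key's. The bow is 44 mm wide along x, 12 mm thick along y (grip it across y) and 40 mm tall (18 mm of it above this point), of plain dark steel.
- key_tip (a point): Centre of the lower end of the key's shank: same point and axes as key.
- holder: Fixed grey plastic block, 56 x 56 x 40 mm, on a 64 mm square foot. A 14 mm square well 32 mm deep in the middle of its top loosely holds the key; lift the key straight up by 35 mm or more to clear it. Origin: centre of its underside.
- unit: Fixed white dosing unit, a box 150 (x) x 170 (y) x 60 mm (z up), two hose barbs on its +x side. Origin: centre of its underside. In the middle of its top is a 60 mm square recess with the steel lock barrel in it: a 46 mm disc, its face 10 mm below the unit's top, with a square socket in its centre, 13.4 mm wide, 20 mm deep.
- lock (a point): Centre of the recess, level with the barrel's face (50 mm above the unit's underside), axes as the unit's. The barrel sits with play: the socket's true axis is up to 6 mm off this point in x and in y, stiffly held, not measured: find it by feel or sight. Pressed, the barrel springs down 1 mm per 2.5 N, 4 mm at most, then is rigid. With the key fully home its tip is 20 mm below this point.
- barrel (a joint): Turn of the lock barrel (rad), anticlockwise from above positive. At 0 the socket's flats are parallel to the unit's x and y; starts at 0 to 0.25; hard stop at 1.3, not to be forced (key on barrel never over 60 N, about 0.4 N m at the stop). Turning takes about 0.1 N m and it stays where left. The key fits in any of four quarter turns, with about 0.1 rad of play.
Things that resemble listed ones, but are neither listed nor needed, are in the scene too. What is meant by the key is not blue, and is the larger of those in its own colour.

How it is judged:
By the outcome, as a careful person would: the job done as asked, in the order asked, and still so for the second after the job is handed in, with the robot touching nothing.
It also fails if it takes over 67 s, if anything falls off the work surface, if the arm or the gripper's body presses on something with over 40 N, if the wrist force passes 120 N, or if a joint passes its speed limit or range.

ROBOT

A 7-joint arm with a two-finger parallel gripper is mounted at the origin on a cart in front of the work surface, level with it; the furniture and walls round the work are solid. World frame = base frame: x ahead of the robot, y to its left, z up, the work surface at z = 0. Lengths are in mm, angles in rad, forces in N, time in s.
With the tool pointing down it reaches from about 400 to 875 mm from the base axis. Payload 4.4 kg.
Tool frame: the origin (TCP) lies on the centre line of the jaws, within the pads' length; the fingertips stand 14 mm ahead of it and the grasp point (between the pads) lies 5 mm behind it; z points along the fingers, x is the direction in which the jaws open and shut, and the axes are right-handed (so a half turn about z gives the same grasp; the last joint's range is limited). The gripper opens to 85 mm and grips with 20 to 120 N. Pads are 22 mm wide; open, the fingers measure 114 mm over their backs; the gripper's body (76 mm by 85 mm) begins 54 mm behind the grasp point. The pads swing forward as they close: fully open they stand 13 mm farther back than shut.
Start: joints at [-1.385, 0.628, 0.038, 1.517, -0.027, 0.996, -0.02], TCP at [161.921, 629.523, 245.313] pointing down, gripper open.
Joint ranges: [-3.06, 3.06], [-0.37, 2.12], [-1.25, 1.32], [0.18, 2.47], [-1.1, 4.24], [0.23, 1.98], [-2.94, 2.94]. Speed limits (rad/s): [2.57, 2.57, 3.14, 3.14, 3.14, 3.14, 3.14].

INTERFACE

Orientations are given as [roll, pitch, yaw] about the fixed x, y, z axes, in that order (R = Rz(yaw) Ry(pitch) Rx(roll)).
In Python, from cell import ctrl gives the robot as it stands.
- The arm moves only by the tool send_rows, never from a script. Its argument "commands" is a list of rows, each a list of 5 numbers: the finger opening in mm, from 0 to 85.4, then the shift along the tool's x, y, z in mm, then the turn about the tool's z in degrees. In form: [[grip, x, y, z, roll], ...]. A call has 1 to 5 rows; each row is the pose to reach, as a shift and turn from the pose measured when the call began, along the tool's axes at that moment; what a row does not reach only later rows make up. A row lasts 1/10 s, in which the tool goes at most 50 mm and 8.59 degrees, less where a joint would pass 70% of its speed; a pose out of reach is approached as far as the arm can. A call with a gripper value outside its range is refused whole. The fingers move at their own pace and stop on an object; the grip force is fixed at half the most. Time passes only in rows, so rows that repeat a pose let the fingers close. It gives the time, the measured TCP pose, the force and the opening at its end, in the units of the state.
- ctrl.read_state(): the state, without advancing time (a new reading comes with each control period).
- ctrl.get_image(name): name is "scene" or "top" or "wrist"; returns the picture (384x512x3 uint8, red, green, blue); there is no depth.
- ctrl.camera_params(name): a dict with "fx", "fy", "cx", "cy" (pixels), "cam_to_world" (4x4, takes a point from camera to world coordinates). Camera axes: x right, y down, z forward; pixel columns grow to the right and rows downward; lengths in mm; the calibration is good to about 2 mm. The wrist camera is an equidistant fisheye: a pixel r from the principal point sees the ray r / f radians off the axis. A picture is of the moment at which its call begins: read the wrist's pose just before it. camera_params takes no time and is no camera call; for the wrist camera it gives the pose at the moment of the call.
- ctrl.finish_job(): hands the job in, once; it reports no verdict.
The state is a dict: "clock": time; "qpos": joint angles; "qd": joint speeds; "tau": joint torques, N m; "eef_pos": TCP position; "tool_rot": TCP orientation; "force": force on the tool from outside, world axes, zero at the start; "torque": the same for the moment, N m; "width": finger opening in mm.
Only numpy, scipy, OpenCV 4.12 (cv2) and the standard library are available. Lean on these libraries where they do the work, as an engineer would, in place of code of your own. Each camera call takes 0.05 s, during which the arm holds its last target.

## Working session

There is one attempt and no reset: what is moved stays moved. The work goes in short steps, Python scripts to look and compute and a tool call to move; the robot and the scene stay as the last step left them, time stands still between calls to the robot, and variables do not carry over. Pictures are saved under pics/ and viewed, and the job is handed in when it is done.

Besides the shell and the picture viewer there is one more tool, called after ">>>" as a command line: name --pt "numbers of a row" for each row, then --argument value for the rest. send_rows: Moves the arm, as the interface text tells. Its arguments: {"type":"object","properties":{"commands":{"type":"array"}},"required":["commands"]}

```bash
mkdir -p pics; cat > h.py <<'E'
import numpy as np, cv2
from cell import ctrl
def snap(name,fn):
    im=ctrl.get_image(name); cv2.imwrite('pics/'+fn,im[:,:,::-1]); return im
E
python3 - <<'E'
from h import *
np.set_printoptions(precision=2,suppress=True)
s=ctrl.read_state(); print(s)
for n in ("scene","top","wrist"):
    p=ctrl.camera_params(n); print(n,p)
    snap(n,n+'0.png')
E
```

```text
{'clock': 0.0, 'qpos': array([-1.38,  0.63,  0.04,  1.52, -0.03,  1.  , -0.02]), 'qd': array([ 0.,  0.,  0.,  0., -0.,  0., -0.]), 'tau': array([  0.  , -56.34,   1.23, -19.35,   0.01,   0.01,  -0.  ]), 'eef_pos': array([161.8 , 628.92, 244.36]), 'tool_rot': array([3.14, 0.  , 1.32]), 'force': array([-0.61,  0.21, -0.21]), 'torque': array([ 0.  ,  0.06, -0.01]), 'width': 85.39156808945975}
scene {'fx': 348.7095579008549, 'fy': 348.7095579008549, 'cx': 254.9509354258594, 'cy': 190.0900438572455, 'cam_to_world': array([[   0.88,   -0.29,    0.38,  157.14],
       [  -0.47,   -0.54,    0.7 , -603.24],
       [   0.  ,   -0.79,   -0.61,  591.38],
       [   0.  ,    0.  ,    0.  ,    1.  ]])}
top {'fx': 388.79248643982913, 'fy': 388.79248643982913, 'cx': 259.63126839037125, 'cy': 194.4286063282394, 'cam_to_world': array([[  -0.02,   -0.99,    0.12,  333.41],
       [  -1.  ,    0.02,   -0.02,   15.79],
       [   0.02,   -0.12,   -0.99, 1084.9 ],
       [   0.  ,    0.  ,    0.  ,    1.  ]])}
wrist {'fx': 297.3186396354542, 'fy': 297.3186396354542, 'cx': 261.45167712607815, 'cy': 195.9390713119585, 'cam_to_world': array([[  0.25,   0.93,   0.26,  96.3 ],
       [  0.97,  -0.24,  -0.07, 645.7 ],
       [ -0.  ,   0.27,  -0.96, 373.27],
       [  0.  ,   0.  ,   0.  ,   1.  ]])}
```

View pics/scene0.png

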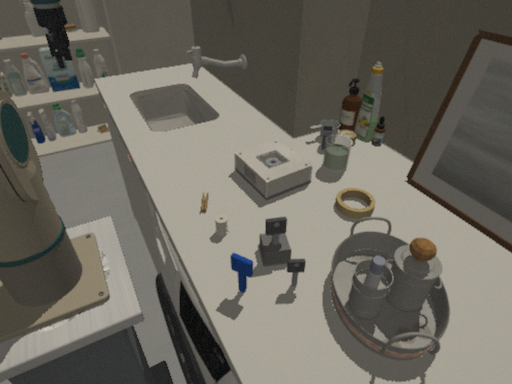

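View pics/top0.png

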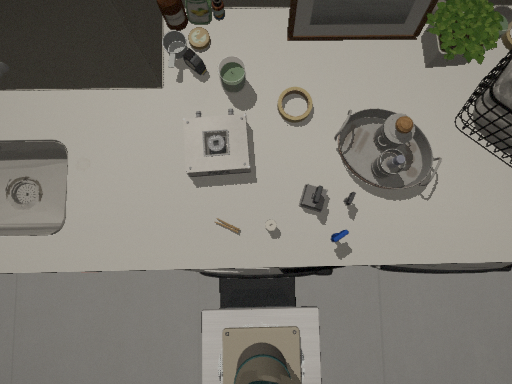

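View pics/wrist0.png

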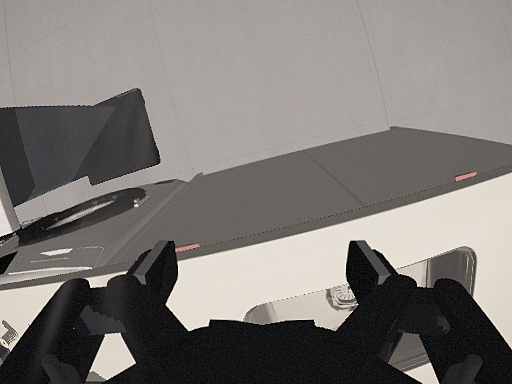

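Key candidates in the scene picture are the dark key in the grey block (276,235), the blue key (242,270) and the small dark key (296,268). By the description I choose the one in the grey block, and I'll check it in crops.

```bash
python3 - <<'E'
import cv2
a=cv2.imread('pics/scene0.png');b=cv2.imread('pics/top0.png')
cv2.imwrite('pics/c1.png',cv2.resize(a[205:305,215:325],None,fx=7,fy=5.5,interpolation=2)[:600,:800])
cv2.imwrite('pics/c2.png',cv2.resize(b[170:250,290:370],None,fx=7,fy=7,interpolation=2))
cv2.imwrite('pics/c3.png',cv2.resize(b[100:180,175:260],None,fx=7,fy=7,interpolation=2))
E
```

```text
(no output)
```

View pics/c1.png

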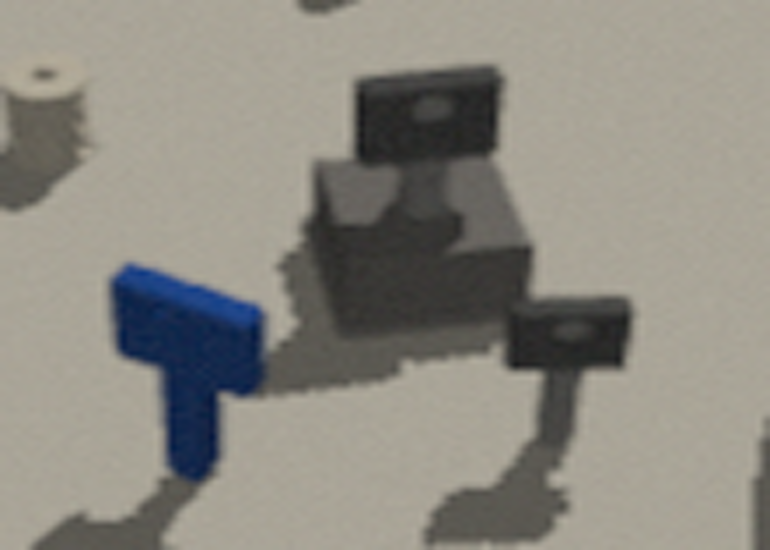

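View pics/c2.png

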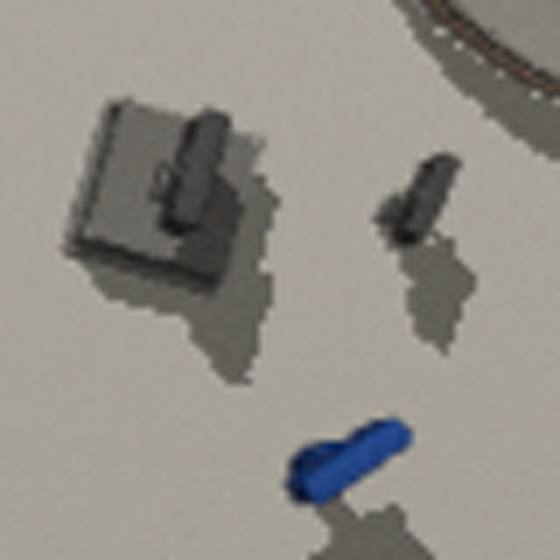

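View pics/c3.png

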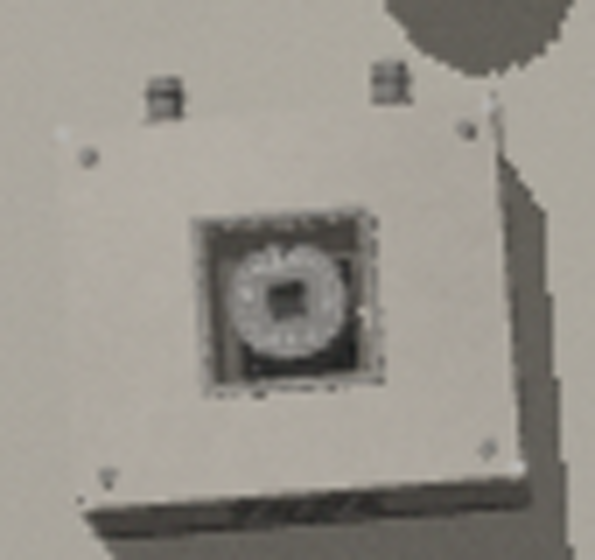

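```bash
cat >> h.py <<'E'
def ray(p,uv,z,fish=False):
    M=p['cam_to_world'];x=(uv[0]-p['cx'])/p['fx'];y=(uv[1]-p['cy'])/p['fy']
    d=np.array([x,y,1.])
    if fish:
        r=np.hypot(x,y); d=np.array([x/r*np.sin(r),y/r*np.sin(r),np.cos(r)]) if r>0 else d
    d=M[:3,:3]@d; o=M[:3,3]; return o+d*(z-o[2])/d[2]
def proj(p,X,fish=False):
    M=p['cam_to_world'];c=M[:3,:3].T@(np.asarray(X,float)-M[:3,3])
    if fish:
        r=np.hypot(c[0],c[1]);t=np.arctan2(r,c[2]);k=t/r
        return np.array([p['cx']+p['fx']*k*c[0],p['cy']+p['fy']*k*c[1]])
    return np.array([p['cx']+p['fx']*c[0]/c[2],p['cy']+p['fy']*c[1]/c[2]])
E
python3 - <<'E'
from h import *
np.set_printoptions(precision=1,suppress=True)
p=ctrl.camera_params('top')
c2=lambda u,v:(290+u/7-.43,170+v/7-.43)
c3=lambda u,v:(175+u/7-.43,100+v/7-.43)
for n,q in dict(b1=(213,113),b2=(180,228)).items(): print(n,ray(p,c2(*q),106))
for n,q in dict(h1=(122,100),h2=(75,240),h3=(215,278)).items(): print(n,ray(p,c2(*q),40))
for n,q in dict(u1=(65,132),u2=(490,98),u3=(522,474),u4=(82,500),r1=(195,218),r2=(372,210),r3=(380,380),r4=(210,392)).items(): print(n,ray(p,c3(*q),60))
for n,q in dict(barrel=(289,302),sock=(287,299)).items(): print(n,ray(p,c3(*q),50))
s=ctrl.camera_params('scene')
# bow top corners in scene c1 (scale 7,5.5)
c1=lambda u,v:(215+u/7-.43,205+v/5.5-.43)
for q in [(357,82),(498,70)]: print(ray(s,c1(*q),106))
E
```

```text
b1 [ 470.4 -158.8  106. ]
b2 [ 428.5 -145.2  106. ]
h1 [ 485.3 -135.3   40. ]
h2 [ 431.  -115.2   40. ]
h3 [ 415.3 -168.9   40. ]
u1 [667.4 195.8  60. ]
u2 [678.6  31.1  60. ]
u3 [530.   21.2  60. ]
u4 [522.7 188.9  60. ]
r1 [632.4 145.7  60. ]
r2 [634.6  77.4  60. ]
r3 [567.5  75.1  60. ]
r4 [563.8 140.1  60. ]
barrel [601.2 110.6  50. ]
sock [602.5 111.4  50. ]
[ 428.9 -145.9  106. ]
[ 469.  -159.9  106. ]
```

```bash
cat >> h.py <<'E'
from scipy.spatial.transform import Rotation as Ro
def to(*goals):
    """each goal x,y,z,yaw(rad) -> tool shift/roll"""
    s=ctrl.read_state(); R=Ro.from_euler('xyz',s['tool_rot']).as_matrix()
    for g in goals:
        d=R.T@(np.array(g[:3])-s['eef_pos']); dy=-(g[3]-s['tool_rot'][2]); dy=np.degrees(dy)
        print('shift',np.round(d,1),'roll',round((dy+180)%360-180,1), 'dist',round(np.linalg.norm(d),1))
    print('t',round(s['clock'],2),'pos',np.round(s['eef_pos'],1),'rot',np.round(s['tool_rot'],4),'F',np.round(s['force'],1),'T',np.round(s['torque'],2),'q',np.round(s['qpos'],2),'w',round(s['width'],1))
E
python3 - <<'E'
from h import *
p=ctrl.camera_params('top')
for q in [(318.1,194),(354,193),(346,203)]: print(ray(p,q,70))
to((370,520,250,.6),(510,330,250,-.2))
E
```

```text
[ 453.43486971 -159.37172128   70.        ]
[ 454.37854081 -254.60382366   70.        ]
[ 428.24365494 -232.13268886   70.        ]
shift [-53.8 228.8  -5.3] roll 41.2 dist 235.1
shift [-202.9  411.7   -5.1] roll 87.0 dist 459.1
t 0.15 pos [161.8 629.1 244.6] rot [-3.1416e+00  1.5000e-03  1.3190e+00] F [-0.8  0.3 -0. ] T [-0.03 -0.01  0.03] q [-1.38  0.63  0.04  1.52 -0.03  1.   -0.02] w 85.2
```

>>> send_rows --pt "50 -11 46 -1 8" --pt "50 -22 92 -2 16" --pt "50 -32 138 -3 25" --pt "50 -43 184 -4 33" --pt "50 -54 230 -5 41"

```text
clock: 0.65
eef_pos: [372.4, 518.4, 249.6]
tool_rot: [3.141, 0.001, 0.598]
force: [-0.1, 0.4, 0.2]
width: 49.8
```

```bash
python3 - <<'E'
from h import *
to((520,320,250,-.2),(560,100,250,-1.0))
E
```

```text
shift [ 1.03e+01  2.47e+02 -2.00e-01] roll 45.7 dist 247.2
shift [-8.040e+01  4.514e+02  1.000e-01] roll 91.5 dist 458.5
t 0.65 pos [372.4 518.4 249.6] rot [3.1406e+00 1.4000e-03 5.9780e-01] F [-0.1  0.4  0.2] T [-0.02 -0.01  0.03] q [-1.13  0.62  0.24  1.55 -0.16  0.99 -0.25] w 49.8
```

>>> send_rows --pt "50 2 49 0 8.5" --pt "50 4 98 0 17" --pt "50 6 147 0 25.5" --pt "50 8 196 0 34" --pt "50 10 246 0 42.5"

```text
clock: 1.15
eef_pos: [519.7, 319.2, 249.7]
tool_rot: [3.14, 0.001, -0.15]
force: [1.3, 0.8, -0.0]
width: 50.0
```

```bash
python3 - <<'E'
from h import *
to((560,90,250,-.89))
E
```

```text
shift [ 74.  220.6  -0. ] roll 42.4 dist 232.7
t 1.15 pos [519.7 319.2 249.7] rot [ 3.140e+00  8.000e-04 -1.496e-01] F [ 1.3  0.8 -0. ] T [ 0.08 -0.05 -0.02] q [-0.87  0.6   0.44  1.64 -0.29  0.97 -0.48] w 50.0
```

>>> send_rows --pt "50 15 44 0 8.5" --pt "50 30 88 0 17" --pt "50 45 132 0 25.5" --pt "50 60 176 0 34" --pt "50 74 220 0 42.5"

```text
clock: 1.65
eef_pos: [560.2, 88.9, 250.0]
tool_rot: [3.14, -0.0, -0.897]
force: [0.1, 0.2, -0.3]
width: 50.2
```

```bash
python3 - <<'E'
from h import *
to((480,-130,220,-1.63))
E
```

```text
shift [121.1 199.2  30.3] roll 42.0 dist 235.1
t 1.65 pos [560.2  88.9 250. ] rot [ 3.1401e+00 -4.0000e-04 -8.9720e-01] F [ 0.1  0.2 -0.3] T [ 0.03 -0.08 -0.02] q [-0.62  0.58  0.65  1.76 -0.42  0.95 -0.69] w 50.2
```

```bash
python3 - <<'E'
from h import *
import pickle
p=ctrl.camera_params('wrist'); pickle.dump(p,open('w1.pkl','wb')); snap('wrist','w1.png')
E
```

```text
(no output)
```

View pics/w1.png

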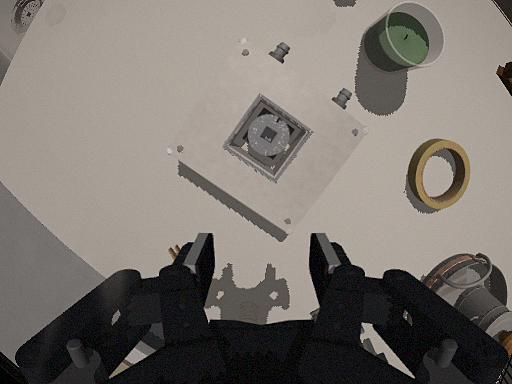

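```bash
python3 - <<'E'
import cv2
a=cv2.imread('pics/w1.png')
cv2.imwrite('pics/w1c.png',cv2.resize(a[90:184,220:316],None,fx=6,fy=6,interpolation=2))
E
```

```text
(no output)
```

View pics/w1c.png

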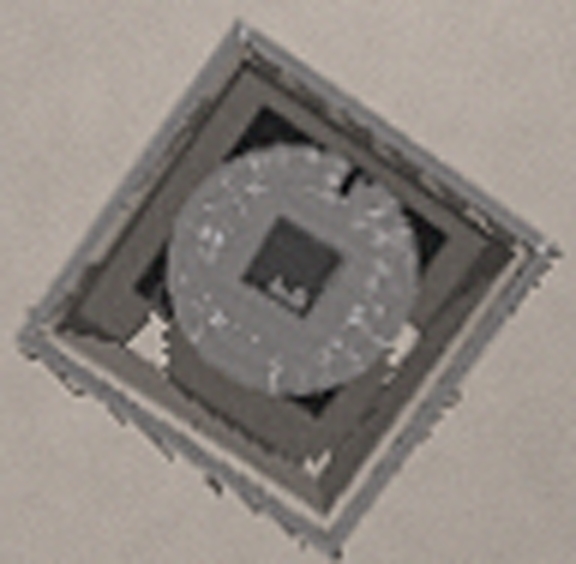

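```bash
python3 - <<'E'
from h import *
import pickle
p=pickle.load(open('w1.pkl','rb'))
c=lambda u,v:(220+u/6-.42,90+v/6-.42)
def edges(P):
    P=np.array(P); d=np.roll(P,-1,0)-P; print('len',np.hypot(*d[:,:2].T).round(1),'ang mod90',(np.degrees(np.arctan2(d[:,1],d[:,0]))%90).round(1),'c',P.mean(0).round(1))
edges([ray(p,c(*q),50,1) for q in [(284,214),(343,262),(305,319),(243,280)]])
edges([ray(p,c(*q),60,1) for q in [(240,22),(560,250),(335,555),(22,340)]])
d=[(292,270),(168,270),(417,270),(292,143),(292,397)]
X=[ray(p,c(*q),50,1) for q in d]; print(np.round(X,1), np.linalg.norm(X[1]-X[2]),np.linalg.norm(X[3]-X[4]))
f=lambda q:ray(p,q,60,1)
edges([f(q) for q in [(243,40),(366,130),(288,241),(174,152)]])
E
```

```text
len [14.  12.7 13.5 14.3] ang mod90 [89.5  5.4  6.3  7. ] c [600.9 111.5  50. ]
len [69.9 69.1 69.1 68.9] ang mod90 [3.6 3.2 3.4 3.9] c [597.6 110.1  60. ]
[[600.5 111.6  50. ]
 [586.4 129.5  50. ]
 [615.   93.8  50. ]
 [618.8 126.3  50. ]
 [582.1  96.8  50. ]] 45.734706388557846 47.07675659023204
len [165.6 155.8 165.8 143.4] ang mod90 [ 3.4  5.6 89.1  5.9] c [595.5 107.4  60. ]
```

>>> send_rows --pt "50 24 40 6 8.5" --pt "50 48 80 12 17" --pt "50 72 120 18 25.5" --pt "50 96 160 24 34" --pt "50 121 199 30 42"

```text
clock: 2.2
eef_pos: [476.4, -140.7, 222.5]
tool_rot: [-3.139, -0.009, -1.647]
force: [1.0, 0.3, 0.3]
width: 49.9
```

```bash
python3 - <<'E'
from h import *
import pickle
p=ctrl.camera_params('wrist'); pickle.dump(p,open('w2.pkl','wb')); snap('wrist','w2.png')
to((449.5,-152.5,150,-1.89))
E
```

```text
shift [ 4.2 23.  72.9] roll 13.0 dist 76.5
t 2.25 pos [ 472.8 -149.3  222.8] rot [-3.1402 -0.0157 -1.6628] F [-3.2 -5.8  0. ] T [-0.42  0.24 -0.04] q [-0.32  0.57  0.84  1.98 -0.56  0.83 -0.83] w 50.0
```

View pics/w2.png

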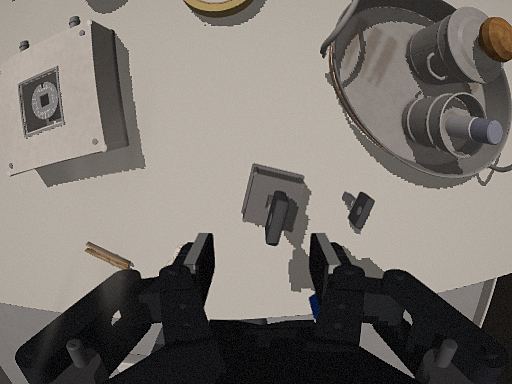

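```bash
python3 - <<'E'
from h import *
import pickle
p=ctrl.camera_params('wrist'); pickle.dump(p,open('w3.pkl','wb')); a=snap('wrist','w3.png')[:,:,::-1]
cv2.imwrite('pics/w3c.png',cv2.resize(a[155:255,230:330],None,fx=6,fy=6,interpolation=2))
to((449.5,-152.5,150,-1.89))
E
```

```text
shift [ 7.8 24.3 73. ] roll 13.5 dist 77.3
t 2.3 pos [ 474.3 -145.8  222.9] rot [-3.1404 -0.013  -1.654 ] F [ 0.2 -0.2  0.4] T [-0.    0.01  0.01] q [-0.32  0.57  0.84  1.98 -0.56  0.83 -0.83] w 50.0
```

View pics/w3c.png

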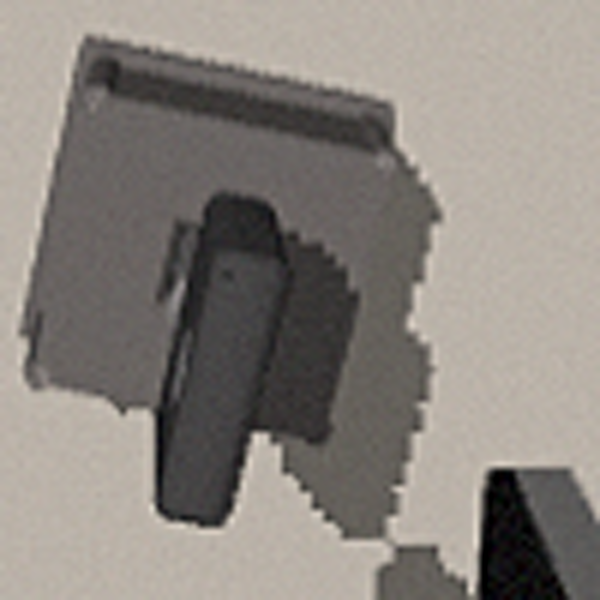

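```bash
python3 - <<'E'
from h import *
import pickle
np.set_printoptions(precision=1,suppress=True)
p=pickle.load(open('w3.pkl','rb'))
c=lambda u,v:(230+u/6-.42,155+v/6-.42)
for z in (100,106): 
  P=np.array([ray(p,c(*q),z,1) for q in [(203,247),(287,260),(228,523),(162,513)]]);print(P)
  d=np.roll(P,-1,0)-P; print('len',np.hypot(*d[:,:2].T).round(1),'ang mod90',(np.degrees(np.arctan2(d[:,1],d[:,0]))).round(1),'c',P.mean(0).round(1))
to((450,-152.5,110,-1.89))
E
```

```text
[[ 470.2 -153.   100. ]
 [ 467.  -165.1  100. ]
 [ 425.8 -152.9  100. ]
 [ 428.5 -142.9  100. ]]
len [12.5 43.  10.3 42.8] ang mod90 [-104.7  163.4   74.8  -13.6] c [ 447.9 -153.5  100. ]
[[ 471.8 -153.   106. ]
 [ 468.7 -164.8  106. ]
 [ 428.5 -152.9  106. ]
 [ 431.2 -143.2  106. ]]
len [12.2 41.9 10.1 41.8] ang mod90 [-104.7  163.4   74.8  -13.6] c [ 450.1 -153.5  106. ]
shift [  7.2  23.8 113. ] roll 13.5 dist 115.7
t 2.3 pos [ 474.3 -145.8  222.9] rot [-3.1 -0.  -1.7] F [ 0.2 -0.2  0.4] T [-0.  0.  0.] q [-0.3  0.6  0.8  2.  -0.6  0.8 -0.8] w 50.0
```

```bash
python3 - <<'E'
from h import *
to((450,-153,140,-1.865))
E
```

```text
shift [ 8.1 23.8 83. ] roll 12.1 dist 86.7
t 2.3 pos [ 474.3 -145.8  222.9] rot [-3.1404 -0.013  -1.654 ] F [ 0.2 -0.2  0.4] T [-0.    0.01  0.01] q [-0.32  0.57  0.84  1.98 -0.56  0.83 -0.83] w 50.0
```

>>> send_rows --pt "45 4 12 25 6" --pt "45 8 24 50 12" --pt "45 8 24 75 12" --pt "45 8 24 83 12" --pt "45 8 24 83 12"

```text
clock: 2.8
eef_pos: [449.7, -152.2, 139.3]
tool_rot: [-3.14, -0.012, -1.862]
force: [0.6, 0.6, 0.5]
width: 45.0
```

```bash
python3 - <<'E'
from h import *
import pickle
p=ctrl.camera_params('wrist'); pickle.dump(p,open('w4.pkl','wb')); a=snap('wrist','w4.png')[:,:,::-1]
cv2.imwrite('pics/w4c.png',cv2.resize(a[150:350,180:360],None,fx=3,fy=3,interpolation=2))
to((450,-153,83,-1.865))
E
```

```text
shift [-0.3  0.4 57.1] roll 0.2 dist 57.1
t 2.85 pos [ 450.3 -152.7  140.1] rot [-3.1377 -0.0124 -1.8623] F [-0.3 -0.3 -0.9] T [-0.02  0.05  0.04] q [-0.23  0.67  0.75  2.11 -0.76  0.64 -0.81] w 45.0
```

View pics/w4c.png

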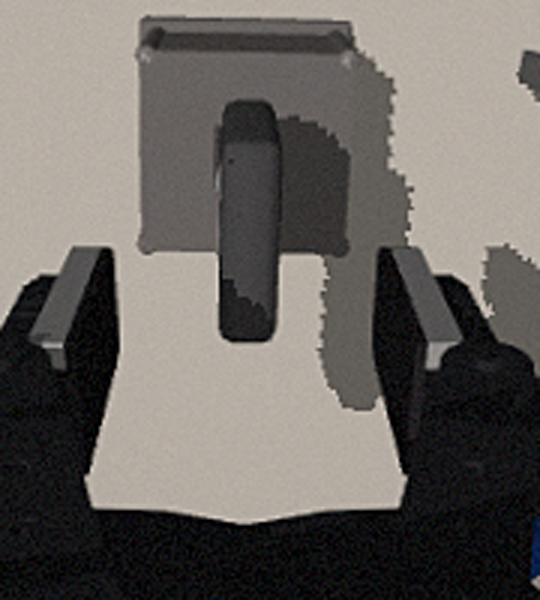

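>>> send_rows --pt "45 0 0 20 0" --pt "45 0 0 40 0" --pt "45 0 0.4 57 0" --pt "45 0 0.4 57 0"

```text
clock: 3.25
eef_pos: [450.1, -152.9, 82.8]
tool_rot: [-3.139, -0.012, -1.861]
force: [-0.4, 0.8, 0.6]
width: 45.0
```

>>> send_rows --pt "8 0 0 0 0" --pt "8 0 0 0 0" --pt "8 0 0 0 0" --pt "8 0 0 0 0" --pt "8 0 0 0 0"

```text
clock: 3.75
eef_pos: [451.1, -153.1, 84.0]
tool_rot: [-3.136, -0.011, -1.861]
force: [-0.9, 1.7, 7.1]
width: 11.5
```

```bash
python3 - <<'E'
from h import *
to((450,-153,83,-1.865))
E
```

```text
shift [0.2 1.1 1. ] roll 0.2 dist 1.5
t 3.75 pos [ 451.1 -153.1   84. ] rot [-3.136  -0.0114 -1.8612] F [-0.9  1.7  7.1] T [0.1  0.04 0.02] q [-0.14  0.75  0.61  2.14 -0.89  0.51 -0.7 ] w 11.5
```

>>> send_rows --pt "8 0 0 -15 0" --pt "8 0 0 -40 0" --pt "8 0 0 -70 0" --pt "8 0 0 -100 0" --pt "8 0 0 -120 0"

```text
clock: 4.25
eef_pos: [451.2, -151.9, 206.1]
tool_rot: [-3.134, -0.011, -1.861]
force: [0.3, -0.8, -1.8]
width: 11.2
```

```bash
python3 - <<'E'
from h import *
import pickle
p=ctrl.camera_params('wrist'); pickle.dump(p,open('w5.pkl','wb')); a=snap('wrist','w5.png')[:,:,::-1]
p=ctrl.camera_params('scene'); a=snap('scene','s5.png')[:,:,::-1]
cv2.imwrite('pics/s5c.png',cv2.resize(a[150:300,200:350],None,fx=4,fy=4,interpolation=2))
to((601,111.5,190,-1.45))
E
```

```text
shift [-295.4  -66.9   13.9] roll -23.5 dist 303.2
t 4.35 pos [ 452.3 -152.2  206.4] rot [-3.1307 -0.0112 -1.8608] F [ 0.2 -0.4 -0.9] T [ 0.05  0.01 -0.02] q [-0.32  0.58  0.88  2.05 -0.63  0.78 -0.92] w 11.2
```

View pics/w5.png

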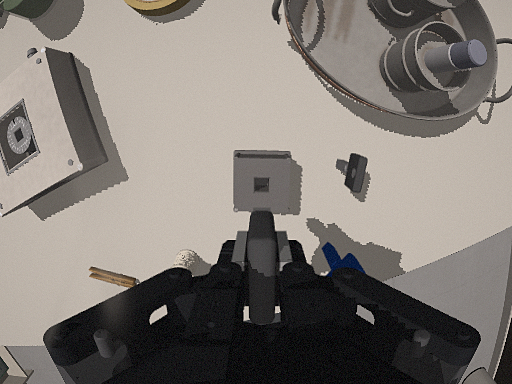

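View pics/s5c.png

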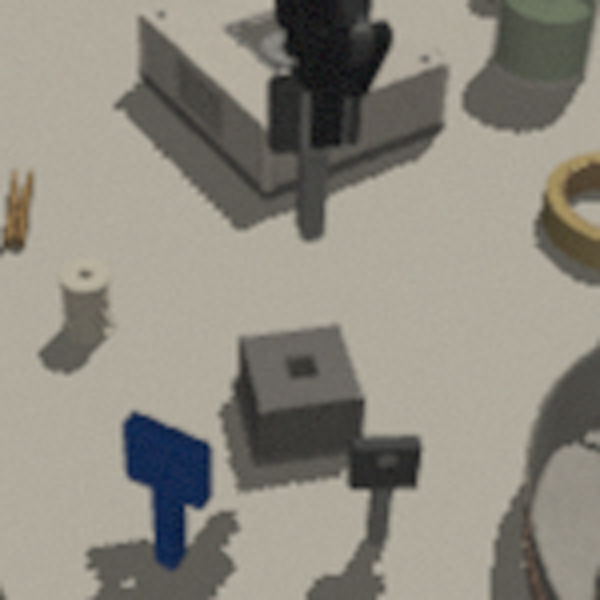

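```bash
python3 - <<'E'
from h import *
to((550,-20,190,-1.65),(655,118,160,-1.45))
E
```

```text
shift [-154.8  -55.7   15.3] roll -12.1 dist 165.3
shift [-317.4 -116.5   44.2] roll -23.5 dist 341.0
t 4.35 pos [ 452.3 -152.2  206.4] rot [-3.1307 -0.0112 -1.8608] F [ 0.2 -0.4 -0.9] T [ 0.05  0.01 -0.02] q [-0.32  0.58  0.88  2.05 -0.63  0.78 -0.92] w 11.2
```

>>> send_rows --pt "8 -31 -11 3 -2.4" --pt "8 -70 -25 6 -5" --pt "8 -110 -40 10 -7" --pt "8 -150 -55 14 -10" --pt "8 -190 -70 18 -13"

```text
clock: 4.85
eef_pos: [574.0, 11.5, 185.8]
tool_rot: [-3.135, -0.013, -1.632]
force: [1.4, -0.5, -0.2]
width: 11.4
```

```bash
python3 - <<'E'
from h import *
to((655,118,160,-1.45))
E
```

```text
shift [-111.6  -74.2   24.9] roll -10.4 dist 136.3
t 4.85 pos [574.   11.5 185.8] rot [-3.1352 -0.013  -1.6317] F [ 1.4 -0.5 -0.2] T [-0.01 -0.09 -0.01] q [-0.55  0.72  0.79  1.81 -0.64  0.88 -1.09] w 11.4
```

>>> send_rows --pt "8 -37 -25 8 -3.5" --pt "8 -74 -50 16 -7" --pt "8 -112 -74 25 -10.4" --pt "8 -112 -74 25 -10.4" --pt "8 -112 -74 25 -10.4"

```text
clock: 5.35
eef_pos: [653.9, 119.6, 157.7]
tool_rot: [-3.141, -0.014, -1.448]
force: [-0.6, -1.3, -1.6]
width: 11.4
```

```bash
python3 - <<'E'
from h import *
import pickle
p=ctrl.camera_params('wrist'); pickle.dump(p,open('w6.pkl','wb')); a=snap('wrist','w6.png')[:,:,::-1]
print(proj(p,(601,111.5,50),1))
to((601,111.5,160,-1.45))
E
```

```text
[261.3054273  255.85675559]
shift [-0.1 53.1 -1.5] roll -0.0 dist 53.2
t 5.4 pos [653.8 117.7 158.6] rot [-3.14   -0.0148 -1.4506] F [-0.1 -0.6 -1.3] T [-0.    0.05 -0.05] q [-0.62  0.86  0.73  1.57 -0.64  0.96 -1.14] w 11.0
```

View pics/w6.png

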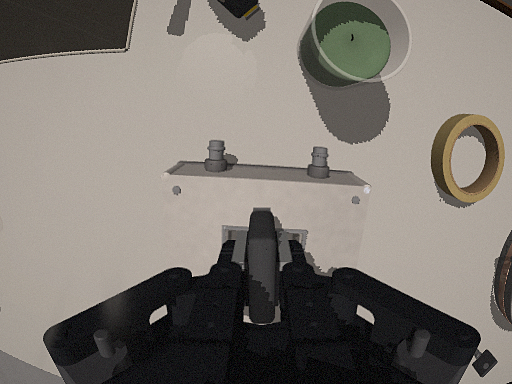

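>>> send_rows --pt "8 0 40 0 0" --pt "8 0 80 0 0" --pt "8 0 115 0 0" --pt "8 0 115 0 0" --pt "8 0 115 0 0"

```text
clock: 5.9
eef_pos: [538.9, 102.8, 159.0]
tool_rot: [-3.14, -0.014, -1.453]
force: [0.5, 0.6, -0.7]
width: 11.0
```

```bash
python3 - <<'E'
from h import *
import pickle
p=ctrl.camera_params('wrist'); pickle.dump(p,open('w7.pkl','wb')); a=snap('wrist','w7.png')[:,:,::-1]
u,v=proj(p,(601,111.5,50),1); print(u,v)
u,v=int(u)-50,int(v)-50; print(u,v)
cv2.imwrite('pics/w7c.png',cv2.resize(a[v:v+100,u:u+100],None,fx=6,fy=6,interpolation=2))
to((601,111.5,160,-1.45))
E
```

```text
257.47412575820783 121.40458361383968
207 71
shift [ -1.1 -61.4  -0.8] roll -0.1 dist 61.4
t 5.95 pos [540.2 103.1 159. ] rot [-3.1383 -0.0148 -1.4523] F [-0.7  0.5 -1.9] T [-0.03 -0.05 -0.  ] q [-0.7   0.72  0.73  1.9  -0.65  0.78 -1.06] w 11.6
```

View pics/w7c.png

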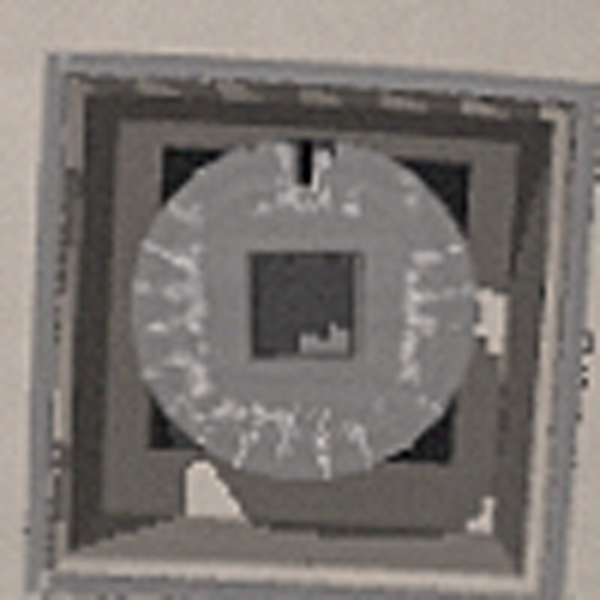

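```bash
python3 - <<'E'
from h import *
import pickle
np.set_printoptions(precision=1,suppress=True)
p=pickle.load(open('w7.pkl','rb'))
c=lambda u,v:(207+u/6-.42,71+v/6-.42)
def edges(P):
    P=np.array(P); d=np.roll(P,-1,0)-P; print('len',np.hypot(*d[:,:2].T).round(1),'ang mod90',((np.degrees(np.arctan2(d[:,1],d[:,0]))+20)%90-20).round(1),'c',P.mean(0).round(1))
edges([ray(p,c(*q),50,1) for q in [(250,253),(357,253),(354,358),(249,357)]])
edges([ray(p,c(*q),50,1) for q in [(132,311),(303,143),(474,311),(303,480)]])
edges([ray(p,c(*q),60,1) for q in [(50,55),(600,84),(570,600),(30,590)]])
edges([ray(p,c(*q),60,1) for q in [(65,68),(582,97),(549,582),(46,568)]])
E
```

```text
len [14.1 14.  13.9 13.9] ang mod90 [6.6 5.2 6.  5.9] c [600.9 111.9  50. ]
len [31.7 31.8 32.2 32.2] ang mod90 [51.1 52.1 51.8 51.3] c [600.2 111.7  50. ]
len [69.7 67.2 70.6 69.4] ang mod90 [3.7 4.3 5.4 3.6] c [598.1 110.3  60. ]
len [65.4 63.1 65.5 64.7] ang mod90 [3.4 3.7 4.9 3.6] c [598.5 110.6  60. ]
```

```bash
python3 - <<'E'
import cv2
a=cv2.imread('pics/w5.png')
cv2.imwrite('pics/w5c.png',cv2.resize(a[195:340,215:315],None,fx=6,fy=4,interpolation=2))
E
```

```text
(no output)
```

View pics/w5c.png

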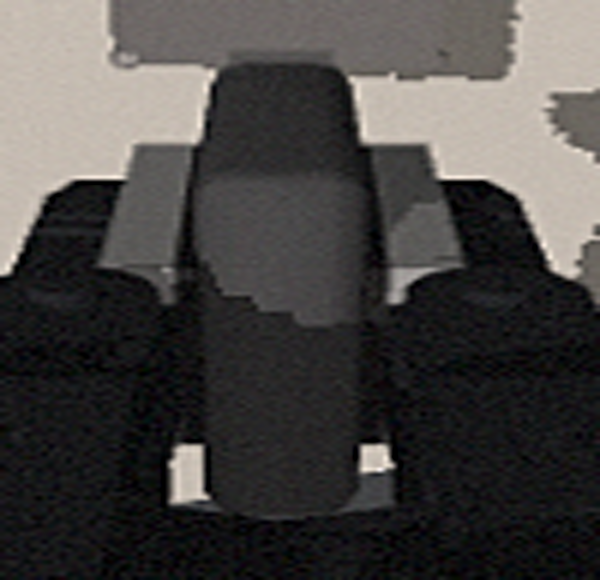

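```bash
python3 - <<'E'
from h import *
import pickle
np.set_printoptions(precision=2,suppress=True)
p=pickle.load(open('w5.pkl','rb'))
# state at w5: use tcp ~(451.2,-151.9,206.1)
R=Ro.from_euler('xyz',[-3.134,-.011,-1.861]).as_matrix(); t=np.array([451.2,-151.9,206.1])
T=np.eye(4);T[:3,:3]=R;T[:3,3]=t
M=np.linalg.inv(T)@p['cam_to_world']; print(M)
q=dict(p); q['cam_to_world']=M
c=lambda u,v:(215+u/6-.42,195+v/4-.38)
for zz in (-21,-23,-25):
  print(zz,[ray(q,c(*x),zz,1)[:2] for x in [(281,180),(281,512),(197,200),(365,200)]])
print('low far',[ray(q,c(*x),zz,1) for x,zz in [((281,63),17),((281,63),15),((210,75),17),((352,75),17)]])
E
```

```text
[[   1.     -0.      0.      0.32]
 [   0.      0.96    0.27  -67.16]
 [  -0.     -0.27    0.96 -128.76]
 [   0.      0.      0.      1.  ]]
-21 [array([  0.33, -19.39]), array([ 0.29, 22.94]), array([ -5.25, -17.2 ]), array([  5.9 , -17.19])]
-23 [array([  0.33, -20.28]), array([ 0.29, 21.27]), array([ -5.14, -18.13]), array([  5.79, -18.11])]
-25 [array([  0.33, -21.17]), array([ 0.29, 19.6 ]), array([ -5.04, -19.06]), array([  5.69, -19.04])]
low far [array([  0.34, -19.04,  17.  ]), array([  0.34, -19.7 ,  15.  ]), array([ -5.79, -17.4 ,  17.  ]), array([  6.47, -17.39,  17.  ])]
```

```bash
cat >> h.py <<'E'
Rg=Ro.from_euler('xyz',[-3.136,-.0114,-1.861]).as_matrix()
def tip(s=None,c=1.3,L=75):
    s=s or ctrl.read_state(); R=Ro.from_euler('xyz',s['tool_rot']).as_matrix()
    a=Rg.T@np.array([0,0,-1.]); tt=a*L+np.array([0,c,0]); return s['eef_pos']+R@tt, R
E
python3 - <<'E'
from h import *
np.set_printoptions(precision=2,suppress=True)
print(Rg.T@np.array([0,0,-1.]))
s=dict(eef_pos=np.array([452.,-152.1,206.3]),tool_rot=[-3.132,-.0112,-1.861])
t,_=tip(s); print(t, proj(ctrl.camera_params('scene'),t))
t2,R=tip();print(t2, 'shift needed to z85', R.T@(np.array([600.8,111.8,85])-t2)); to((600,111,150,-1.466))
E
```

```text
[-0.01  0.01  1.  ]
[ 451.05 -151.8   131.29] [276.75 208.45]
[538.76 102.68  84.  ] shift needed to z85 [ -1.7  -62.68  -0.82]
shift [ -0.9 -60.3   9.2] roll 0.8 dist 61.0
t 5.95 pos [540.2 103.1 159. ] rot [-3.14 -0.01 -1.45] F [-0.7  0.5 -1.9] T [-0.03 -0.05 -0.  ] q [-0.7   0.72  0.73  1.9  -0.65  0.78 -1.06] w 11.6
```

```bash
python3 - <<'E'
import cv2
a=cv2.imread('pics/s5.png')
cv2.imwrite('pics/s5d.png',cv2.resize(a[160:220,250:310],None,fx=10,fy=10,interpolation=2))
E
```

```text
(no output)
```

View pics/s5d.png

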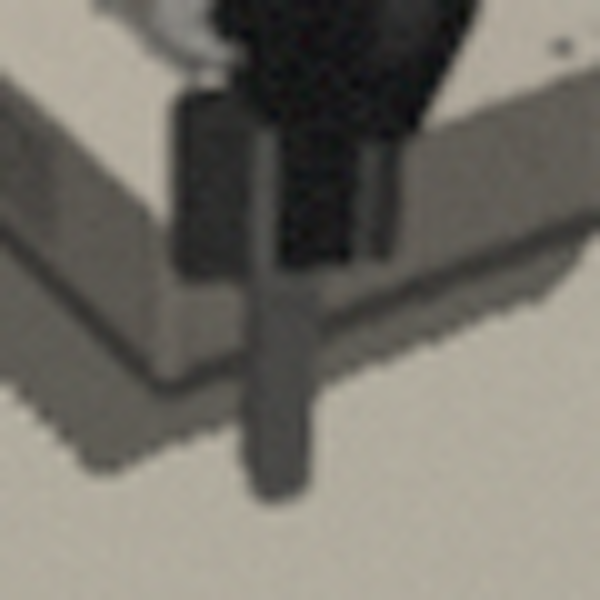

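>>> send_rows --pt "8 -1 -30 0 0.5" --pt "8 -1.7 -62 0 0.8" --pt "8 -1.7 -62.7 0 0.8" --pt "8 -1.7 -62.7 0 0.8"

```text
clock: 6.35
eef_pos: [603.2, 111.4, 158.9]
tool_rot: [-3.138, -0.016, -1.467]
force: [-1.3, 0.3, -1.6]
width: 11.1
```

```bash
python3 - <<'E'
from h import *
np.set_printoptions(precision=2,suppress=True)
for i in range(2):
  ctrl.get_image('top')
  t2,R=tip();print(t2, 'shift', R.T@(np.array([600.8,111.8,54])-t2)); to((600,111,150,-1.466))
a=snap('scene','s8.png')[:,:,::-1]
cv2.imwrite('pics/s8c.png',cv2.resize(a[100:200,220:330],None,fx=6,fy=6,interpolation=2))
print(proj(ctrl.camera_params('scene'),t2))
E
```

```text
[600.7  110.94  83.81] shift [-1.3  -0.11 29.79]
shift [0.  2.2 8.8] roll -0.1 dist 9.1
t 6.4 pos [602.2 111.4 158.8] rot [-3.14 -0.02 -1.47] F [-0.7  0.5 -0.9] T [-0.02  0.02  0.02] q [-0.66  0.8   0.74  1.72 -0.65  0.88 -1.11] w 11.4
[600.17 111.11  83.87] shift [-1.07 -0.63 29.86]
shift [0.2 1.7 8.9] roll -0.1 dist 9.0
t 6.45 pos [601.7 111.5 158.9] rot [-3.14 -0.01 -1.47] F [-0.9  0.7 -1. ] T [ 0.03  0.01 -0.  ] q [-0.66  0.79  0.74  1.73 -0.65  0.88 -1.11] w 11.6
[273.04 150.88]
```

View pics/s8c.png

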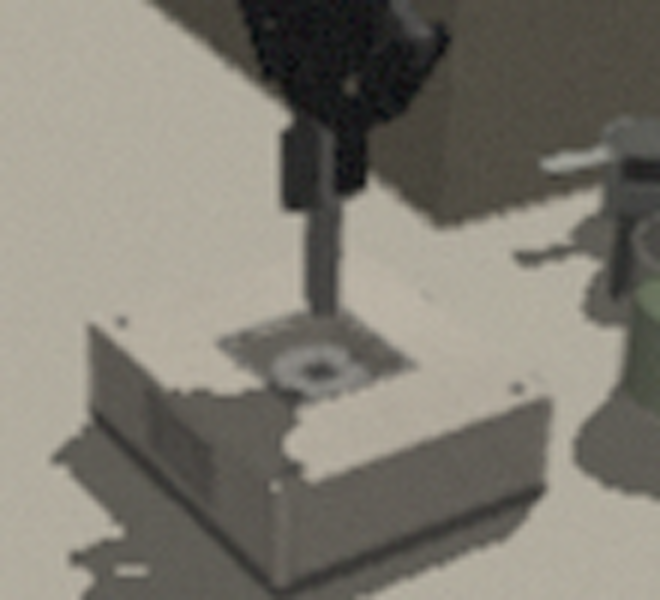

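>>> send_rows --pt "8 -1 -0.3 10 0" --pt "8 -1 -0.3 20 0" --pt "8 -1 -0.3 28 0" --pt "8 -1 -0.3 28 0"

```text
clock: 6.9
eef_pos: [600.5, 112.4, 129.2]
tool_rot: [3.141, -0.015, -1.467]
force: [0.0, 0.7, -1.1]
width: 11.5
```

```bash
python3 - <<'E'
from h import *
np.set_printoptions(precision=2,suppress=True)
A=[]
for i in range(5):
  ctrl.get_image('top'); t2,R=tip(); A.append(t2)
print(np.array(A)); m=np.mean(A,0); print(m,'shift',R.T@(np.array([600.8,111.8,50])-m)); to((600,111,150,-1.466))
a=snap('scene','s9.png')[:,:,::-1]
cv2.imwrite('pics/s9c.png',cv2.resize(a[120:180,240:310],None,fx=10,fy=10,interpolation=2))
E
```

```text
[[599.5  111.85  55.01]
 [600.09 111.75  55.58]
 [600.48 111.76  56.  ]
 [600.66 111.8   56.22]
 [600.71 111.82  56.34]]
[600.29 111.8   55.83] shift [-0.04 -0.49  5.83]
shift [  1.3   2.2 -18.6] roll -0.1 dist 18.8
t 7.15 pos [602.2 112.2 131.3] rot [-3.14 -0.01 -1.47] F [-0.2  0.2 -0.5] T [ 0.07 -0.   -0.01] q [-0.65  0.83  0.71  1.74 -0.68  0.83 -1.09] w 11.0
```

View pics/s9c.png

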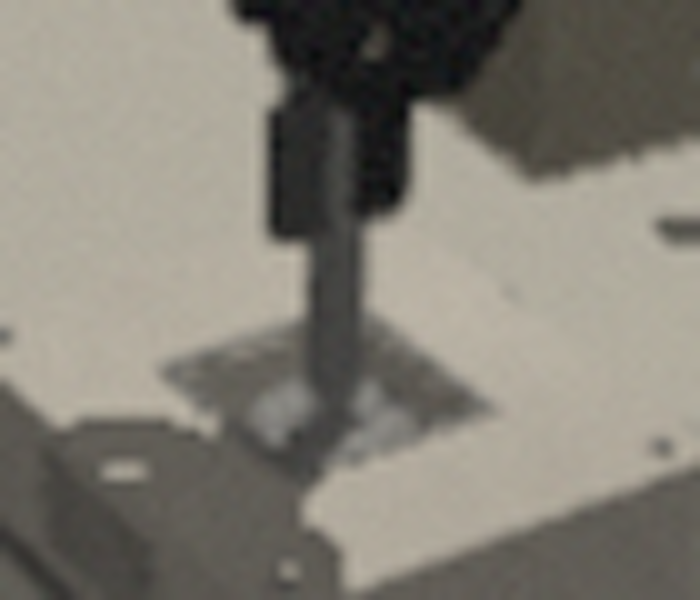

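>>> send_rows --pt "8 0 0 3 0" --pt "8 0 0 6 0" --pt "8 0 0 8 0" --pt "8 0 0 10 0" --pt "8 0 0 10 0"

```text
clock: 7.7
eef_pos: [602.0, 112.2, 121.0]
tool_rot: [-3.139, -0.015, -1.467]
force: [0.1, -0.0, 0.0]
width: 11.0
```

```bash
python3 - <<'E'
from h import *
np.set_printoptions(precision=2,suppress=True)
for i in range(4):
  ctrl.get_image('top'); t2,R=tip(); s=ctrl.read_state(); print(t2,s['force'],s['torque'])
E
```

```text
[600.6  111.74  46.14] [ 0.53 -0.51 -1.11] [ 0.02 -0.03 -0.02]
[600.74 111.7   46.31] [ 0.12  0.71 -1.46] [-0.01  0.02 -0.01]
[600.77 111.67  46.37] [-0.95  0.16 -1.14] [0.03 0.03 0.05]
[600.8  111.72  46.42] [ 0.21 -0.02 -1.59] [-0.01  0.04  0.02]
```

>>> send_rows --pt "8 0 0 2 0" --pt "8 0 0 4 0" --pt "8 0 0 6 0" --pt "8 0 0 8 0" --pt "8 0 0 8 0"

```text
clock: 8.4
eef_pos: [602.2, 112.2, 113.1]
tool_rot: [-3.139, -0.015, -1.467]
force: [0.0, 0.8, -0.7]
width: 11.4
```

```bash
python3 - <<'E'
from h import *
np.set_printoptions(precision=2,suppress=True)
for i in range(3):
  ctrl.get_image('top'); t2,R=tip(); s=ctrl.read_state(); print(t2,s['force'],s['torque'])
E
```

```text
[600.72 111.81  38.22] [-0.5   0.92 -2.53] [ 0.19  0.01 -0.04]
[600.72 111.82  38.3 ] [-0.37 -0.2  -1.87] [0.27 0.02 0.06]
[600.72 111.84  38.32] [ 0.47  0.71 -1.29] [ 0.24  0.06 -0.01]
```

>>> send_rows --pt "8 0 0 2 0" --pt "8 0 0 4 0" --pt "8 0 0 6 0" --pt "8 0 0 7 0" --pt "8 0 0 7 0"

```text
clock: 9.05
eef_pos: [602.2, 112.2, 106.2]
tool_rot: [-3.139, -0.014, -1.467]
force: [-0.4, 1.7, -0.2]
width: 11.5
```

```bash
python3 - <<'E'
from h import *
np.set_printoptions(precision=2,suppress=True)
for i in range(3):
  ctrl.get_image('top'); t2,R=tip(); s=ctrl.read_state(); print(t2,s['force'],s['torque'])
E
```

```text
[600.7  111.78  31.22] [-0.03  1.38 -0.53] [ 0.27 -0.03  0.  ]
[600.74 111.8   31.29] [ 0.42  1.53 -1.26] [ 0.3  -0.01  0.  ]
[600.73 111.79  31.31] [ 0.2   1.58 -0.32] [ 0.39 -0.02  0.01]
```

>>> send_rows --pt "8 0 0 0.6 0" --pt "8 0 0 1.2 0" --pt "8 0 0 1.8 0" --pt "8 0 0 2.4 0" --pt "8 0 0 2.4 0"

```text
clock: 9.7
eef_pos: [602.3, 112.1, 104.0]
tool_rot: [-3.139, -0.014, -1.467]
force: [-1.4, 0.8, 1.9]
width: 11.3
```

```bash
python3 - <<'E'
from h import *
np.set_printoptions(precision=2,suppress=True)
for i in range(3):
  ctrl.get_image('top'); t2,R=tip(); s=ctrl.read_state(); print(t2,s['force'],s['torque'])
E
```

```text
[600.81 111.8   29.09] [-0.48  1.47  2.21] [0.3  0.1  0.05]
[600.78 111.79  29.06] [0.48 1.58 1.41] [ 0.29  0.09 -0.04]
[600.8  111.79  29.06] [0.37 0.75 0.76] [0.39 0.11 0.02]
```

>>> send_rows --pt "8 0 0 0.6 0" --pt "8 0 0 1.2 0" --pt "8 0 0 1.8 0" --pt "8 0 0 2.4 0" --pt "8 0 0 2.4 0"

```text
clock: 10.35
eef_pos: [602.4, 112.1, 102.1]
tool_rot: [-3.138, -0.014, -1.467]
force: [-2.1, 1.7, 6.3]
width: 11.4
```

```bash
python3 - <<'E'
from h import *
np.set_printoptions(precision=2,suppress=True)
for i in range(3):
  ctrl.get_image('top'); t2,R=tip(); s=ctrl.read_state(); print(t2,s['force'],s['torque'])
E
```

```text
[600.93 111.75  27.06] [-0.94  1.16  5.92] [0.37 0.45 0.05]
[600.92 111.8   27.09] [-1.95  1.44  5.57] [ 0.33  0.47 -0.05]
[600.92 111.79  27.1 ] [-1.22  1.59  6.59] [0.36 0.4  0.  ]
```

>>> send_rows --pt "8 0 0 0.5 0" --pt "8 0 0 1.0 0" --pt "8 0 0 1.5 0" --pt "8 0 0 2 0" --pt "8 0 0 2 0"

```text
clock: 11.0
eef_pos: [602.6, 112.0, 101.7]
tool_rot: [-3.138, -0.013, -1.467]
force: [-2.8, 1.5, 14.7]
width: 11.3
```

```bash
python3 - <<'E'
from h import *
np.set_printoptions(precision=2,suppress=True)
for i in range(3):
  ctrl.get_image('top'); t2,R=tip(); s=ctrl.read_state(); print(t2,s['force'],s['torque'])
E
```

```text
[601.14 111.76  26.68] [-4.21  1.17 14.38] [ 0.38  1.09 -0.06]
[601.18 111.78  26.69] [-4.1   0.45 13.83] [ 0.37  1.13 -0.  ]
[601.2  111.73  26.68] [-3.3   1.19 14.21] [0.39 1.13 0.01]
```

>>> send_rows --pt "8 0 0 -0.6 0" --pt "8 0 0 -1.2 0" --pt "8 0 0 -1.2 0"

```text
clock: 11.45
eef_pos: [602.3, 112.0, 102.9]
tool_rot: [-3.138, -0.013, -1.467]
force: [-1.6, 1.1, 3.2]
width: 11.2
```

```bash
cat >> h.py <<'E'
def rep(n=3,z=None,ang=()):
    S=[]
    for i in range(n):
        ctrl.get_image('top'); s=ctrl.read_state(); S.append((s['eef_pos'],s['tool_rot'],s['force'],s['torque'],s['width']))
    t,R=tip(s); q=R.T@(tip(s,L=65)[0]-s['eef_pos']); a=q[:2]
    print('t',round(s['clock'],2),'pos',np.mean([x[0] for x in S],0).round(2),'rot',np.round(s['tool_rot'],4),'F',np.mean([x[2] for x in S],0).round(1),'T',np.mean([x[3] for x in S],0).round(2),'q7',round(s['qpos'][6],2),'w',round(s['width'],1))
    print('tip',t.round(1),'keyyaw-unit',round(s['tool_rot'][2]+np.pi/2-.061,3),'axis',a.round(2))
    for g in ang:
        c,n_=np.cos(np.radians(g)),np.sin(np.radians(g))
        print(g,(a-np.array([[c,-n_],[n_,c]])@a).round(2))
E
python3 - <<'E'
from h import *
rep(3,ang=(-4,-8,-12,-16,-20))
E
```

```text
t 11.6 pos [602.39 112.04 102.8 ] rot [-3.1379 -0.0131 -1.4671] F [-2.3  1.3  4.5] T [0.33 0.53 0.01] q7 -1.06 w 11.6
tip [601.  111.7  27.8] keyyaw-unit 0.043 axis [-0.74  1.66]
-4 [-0.12 -0.05]
-8 [-0.24 -0.09]
-12 [-0.36 -0.12]
-16 [-0.49 -0.14]
-20 [-0.61 -0.15]
```

>>> send_rows --pt "8 -0.1 0 0 -3" --pt "8 -0.2 -0.1 0 -6" --pt "8 -0.3 -0.1 0 -9" --pt "8 -0.4 -0.1 0 -12" --pt "8 -0.4 -0.1 0 -15"

```text
clock: 12.1
eef_pos: [602.7, 113.1, 102.8]
tool_rot: [-3.141, -0.013, -1.203]
force: [-1.5, 2.4, 4.8]
width: 11.3
```

```bash
python3 - <<'E'
from h import *
rep(2,ang=(-4,-8,-12,-16,-20))
E
```

```text
t 12.2 pos [602.74 113.05 102.84] rot [-3.1406 -0.0128 -1.2051] F [-1.4  2.3  4.1] T [ 0.61  0.34 -0.07] q7 -0.86 w 10.9
tip [601.2 112.4  27.8] keyyaw-unit 0.305 axis [-0.74  1.66]
-4 [-0.12 -0.05]
-8 [-0.24 -0.09]
-12 [-0.36 -0.12]
-16 [-0.49 -0.14]
-20 [-0.61 -0.15]
```

>>> send_rows --pt "8 -0.1 0 0 -4" --pt "8 -0.2 -0.1 0 -8" --pt "8 -0.3 -0.1 0 -12" --pt "8 -0.4 -0.1 0 -16" --pt "8 -0.6 -0.1 0 -20"

```text
clock: 12.7
eef_pos: [602.5, 113.7, 102.7]
tool_rot: [3.138, -0.012, -0.855]
force: [-2.1, 1.7, 4.7]
width: 11.2
```

```bash
python3 - <<'E'
from h import *
rep(2)
E
```

```text
t 12.8 pos [602.54 113.67 102.8 ] rot [ 3.1383 -0.0119 -0.8572] F [-1.8  1.1  4.8] T [ 0.45  0.41 -0.08] q7 -0.6 w 11.2
tip [601.1 112.3  27.8] keyyaw-unit 0.653 axis [-0.74  1.66]
```

>>> send_rows --pt "8 -0.1 0 0 -4" --pt "8 -0.2 -0.1 0 -8" --pt "8 -0.3 -0.1 0 -12" --pt "8 -0.4 -0.1 0 -16" --pt "8 -0.6 -0.1 0 -20"

```text
clock: 13.3
eef_pos: [602.1, 114.2, 102.7]
tool_rot: [3.134, -0.01, -0.508]
force: [-1.8, 1.1, 4.8]
width: 11.2
```

```bash
python3 - <<'E'
from h import *
rep(2)
E
```

```text
t 13.4 pos [602.09 114.14 102.73] rot [ 3.1345 -0.0097 -0.5102] F [-1.1  1.4  4.3] T [ 0.39  0.48 -0.03] q7 -0.34 w 11.4
tip [600.9 112.2  27.7] keyyaw-unit 1.0 axis [-0.74  1.66]
```

>>> send_rows --pt "8 -0.1 0 0 -3" --pt "8 -0.2 -0.1 0 -6" --pt "8 -0.3 -0.1 0 -9" --pt "8 -0.4 -0.1 0 -12" --pt "8 -0.4 -0.1 0 -12"

```text
clock: 13.9
eef_pos: [601.8, 114.3, 102.7]
tool_rot: [3.133, -0.008, -0.304]
force: [-2.8, 1.7, 4.6]
width: 11.7
```

```bash
python3 - <<'E'
from h import *
rep(2)
E
```

```text
t 14.0 pos [601.78 114.34 102.68] rot [ 3.1326 -0.008  -0.3039] F [-2.   1.1  4.5] T [ 0.37  0.42 -0.06] q7 -0.19 w 11.4
tip [600.8 112.1  27.7] keyyaw-unit 1.206 axis [-0.74  1.66]
```

>>> send_rows --pt "8 0 0 0 -1" --pt "8 -0.1 0 0 -2" --pt "8 -0.1 0 0 -3" --pt "8 -0.1 0 0 -3"

```text
clock: 14.4
eef_pos: [601.7, 114.4, 102.7]
tool_rot: [3.132, -0.007, -0.251]
force: [-2.6, 0.9, 4.3]
width: 10.9
```

```bash
python3 - <<'E'
from h import *
rep(3)
E
```

```text
t 14.55 pos [601.67 114.37 102.66] rot [ 3.1323 -0.0075 -0.2518] F [-2.2  1.3  4.6] T [ 0.4   0.43 -0.09] q7 -0.15 w 11.5
tip [600.8 112.1  27.7] keyyaw-unit 1.258 axis [-0.74  1.66]
```

>>> send_rows --pt "8 0 0 0 -0.7" --pt "8 0 0 0 -1.4" --pt "8 0 0 0 -2" --pt "8 0 0 0 -2"

```text
clock: 14.95
eef_pos: [601.6, 114.4, 102.7]
tool_rot: [3.132, -0.007, -0.216]
force: [-1.9, 1.3, 4.7]
width: 11.5
```

```bash
python3 - <<'E'
from h import *
rep(3)
E
```

```text
t 15.1 pos [601.62 114.37 102.64] rot [ 3.132  -0.007  -0.2169] F [-2.1  1.6  4.6] T [ 0.44  0.51 -0.08] q7 -0.13 w 11.3
tip [600.7 112.1  27.7] keyyaw-unit 1.293 axis [-0.74  1.66]
```

>>> send_rows --pt "8 0 0 0 -0.5" --pt "8 0 0 0 -1" --pt "8 0 0 0 -1.5" --pt "8 0 0 0 -1.5"

```text
clock: 15.5
eef_pos: [601.6, 114.4, 102.6]
tool_rot: [3.132, -0.007, -0.19]
force: [-2.6, 1.5, 4.8]
width: 11.4
```

```bash
python3 - <<'E'
from h import *
rep(4)
E
```

```text
t 15.7 pos [601.6  114.4  102.66] rot [ 3.1318 -0.0067 -0.1906] F [-2.   1.2  4.5] T [ 0.45  0.52 -0.08] q7 -0.11 w 11.1
tip [600.8 112.1  27.7] keyyaw-unit 1.319 axis [-0.74  1.66]
```

>>> send_rows --pt "8 0 0 0 -0.5" --pt "8 0 0 0 -1" --pt "8 0 0 0 -1.5" --pt "8 0 0 0 -1.5"

```text
clock: 16.1
eef_pos: [601.5, 114.4, 102.6]
tool_rot: [3.132, -0.006, -0.164]
force: [-1.8, 1.3, 5.3]
width: 11.4
```

```bash
python3 - <<'E'
from h import *
rep(4)
E
```

```text
t 16.3 pos [601.56 114.39 102.64] rot [ 3.1317 -0.0064 -0.1646] F [-2.   1.7  4.8] T [ 0.44  0.52 -0.09] q7 -0.09 w 11.6
tip [600.8 112.   27.7] keyyaw-unit 1.345 axis [-0.74  1.66]
```

>>> send_rows --pt "8 0 0 0 -0.4" --pt "8 0 0 0 -0.8" --pt "8 0 0 0 -1.2" --pt "8 0 0 0 -1.2"

```text
clock: 16.7
eef_pos: [601.5, 114.4, 102.6]
tool_rot: [3.132, -0.006, -0.143]
force: [-2.8, 1.0, 4.7]
width: 11.1
```

```bash
python3 - <<'E'
from h import *
rep(4)
E
```

```text
t 16.9 pos [601.52 114.4  102.62] rot [ 3.1315 -0.006  -0.1436] F [-2.3  1.1  4.5] T [ 0.45  0.56 -0.07] q7 -0.07 w 11.5
tip [600.8 112.   27.6] keyyaw-unit 1.366 axis [-0.74  1.66]
```

>>> send_rows --pt "8 0 0 0 -0.4" --pt "8 0 0 0 -0.8" --pt "8 0 0 0 -1.2" --pt "8 0 0 0 -1.2"

```text
clock: 17.3
eef_pos: [601.5, 114.4, 102.6]
tool_rot: [3.131, -0.006, -0.122]
force: [-2.6, 1.7, 3.7]
width: 11.1
```

```bash
python3 - <<'E'
from h import *
rep(4)
E
```

```text
t 17.5 pos [601.5  114.41 102.61] rot [ 3.1314 -0.0058 -0.1227] F [-2.1  1.2  4.4] T [ 0.47  0.58 -0.08] q7 -0.06 w 11.3
tip [600.8 112.   27.6] keyyaw-unit 1.387 axis [-0.74  1.66]
```

>>> send_rows --pt "8 0 0 0 -0.4" --pt "8 0 0 0 -0.8" --pt "8 0 0 0 -1.2" --pt "8 0 0 0 -1.2"

```text
clock: 17.9
eef_pos: [601.5, 114.4, 102.6]
tool_rot: [3.131, -0.006, -0.101]
force: [-1.7, 0.6, 4.4]
width: 11.4
```

```bash
python3 - <<'E'
from h import *
rep(4)
E
```

```text
t 18.1 pos [601.48 114.43 102.61] rot [ 3.1313 -0.0056 -0.1017] F [-2.4  1.4  4.9] T [ 0.43  0.61 -0.07] q7 -0.04 w 10.8
tip [600.8 112.   27.6] keyyaw-unit 1.408 axis [-0.74  1.66]
```

>>> send_rows --pt "8 0 0 0 -0.4" --pt "8 0 0 0 -0.8" --pt "8 0 0 0 -1.2" --pt "8 0 0 0 -1.2"

```text
clock: 18.5
eef_pos: [601.4, 114.4, 102.6]
tool_rot: [3.131, -0.005, -0.081]
force: [-0.9, 1.0, 5.4]
width: 11.5
```

```bash
python3 - <<'E'
from h import *
rep(4)
E
```

```text
t 18.7 pos [601.44 114.44 102.59] rot [ 3.1312 -0.0052 -0.0808] F [-2.7  1.6  5.1] T [ 0.44  0.64 -0.08] q7 -0.03 w 11.1
tip [600.8 112.   27.6] keyyaw-unit 1.429 axis [-0.74  1.66]
```

```bash
python3 - <<'E'
from h import *
import pickle
p=ctrl.camera_params('wrist'); pickle.dump(p,open('w9.pkl','wb')); a=snap('wrist','w9.png')[:,:,::-1]
a=snap('top','t9.png')[:,:,::-1]
cv2.imwrite('pics/t9c.png',cv2.resize(a[100:180,175:260],None,fx=7,fy=7,interpolation=2))
E
```

```text
(no output)
```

View pics/w9.png

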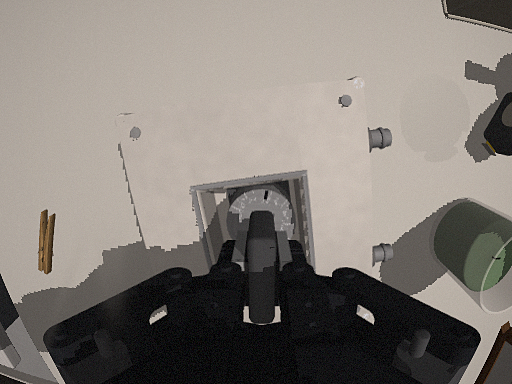

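View pics/t9c.png

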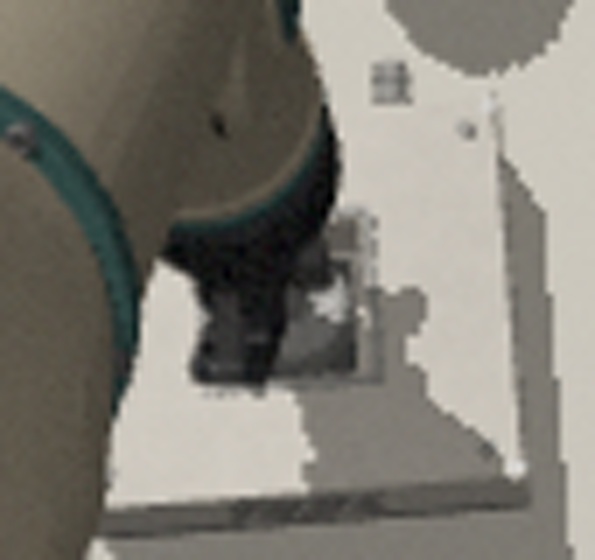

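```bash
cat > notch.py <<'E'
from h import *
import pickle
def ang(p,uv,z,c=(600.8,111.8)):
    X=ray(p,uv,z,1); d=X[:2]-np.array(c); return X.round(1), np.hypot(*d).round(1), round(np.arctan2(d[1],d[0]),3)
E
python3 - <<'E'
from notch import *
a=cv2.imread('pics/w9.png')
cv2.imwrite('pics/w9c.png',cv2.resize(a[165:235,215:315],None,fx=7,fy=7,interpolation=2))
p=pickle.load(open('w7.pkl','rb'))
c=lambda u,v:(207+u/6-.42,71+v/6-.42)
for q in [(304,145),(306,185),(305,165)]: print(ang(p,c(*q),50))
p=pickle.load(open('w1.pkl','rb'))
c=lambda u,v:(220+u/6-.42,90+v/6-.42)
for q in [(350,180)]: print(ang(p,c(*q),50))
E
```

```text
(array([622.2, 114.2,  50. ]), np.float64(21.5), np.float64(0.109))
(array([616.9, 113.3,  50. ]), np.float64(16.2), np.float64(0.091))
(array([619.6, 113.7,  50. ]), np.float64(18.8), np.float64(0.102))
(array([620.1, 113.8,  50. ]), np.float64(19.4), np.float64(0.103))
```

View pics/w9c.png

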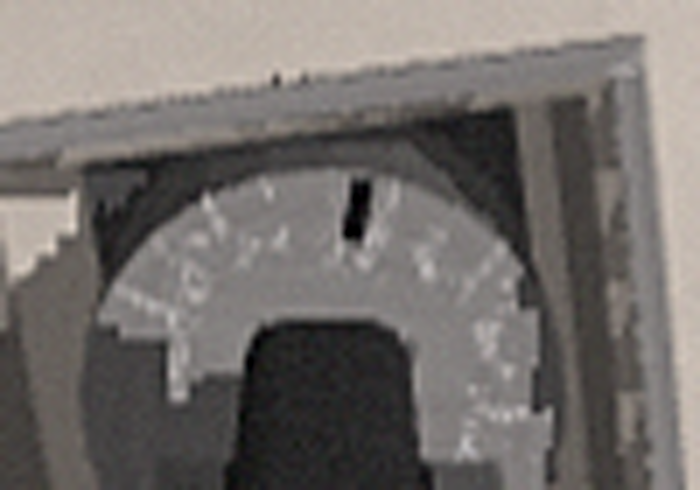

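```bash
python3 - <<'E'
from notch import *
p=pickle.load(open('w9.pkl','rb'))
c=lambda u,v:(215+u/7-.43,165+v/7-.43)
for z in (47.5,): 
  for q in [(361,183),(353,240),(357,210)]: print(z,ang(p,c(*q),z),ang(p,c(*q),z,(600.5,112)))
# recess edge: top edge (0,160)-(640,60) approx inner ; right edge
e=[ray(p,c(*q),60,1) for q in [(0,122),(640,38)]]; d=e[1]-e[0]; print('edge',np.arctan2(d[1],d[0]))
E
```

```text
47.5 (array([605.9, 133.3,  47.5]), np.float64(22.1), np.float64(1.34)) (array([605.9, 133.3,  47.5]), np.float64(22.0), np.float64(1.325))
47.5 (array([604.7, 128. ,  47.5]), np.float64(16.6), np.float64(1.334)) (array([604.7, 128. ,  47.5]), np.float64(16.5), np.float64(1.313))
47.5 (array([605.3, 130.8,  47.5]), np.float64(19.5), np.float64(1.339)) (array([605.3, 130.8,  47.5]), np.float64(19.4), np.float64(1.321))
edge 0.05107654865108905
```

>>> send_rows --pt "8 0 0 0 -0.4" --pt "8 0 0 0 -0.8" --pt "8 0 0 0 -1" --pt "8 0 0 0 -1"

```text
clock: 19.2
eef_pos: [601.4, 114.5, 102.6]
tool_rot: [3.131, -0.005, -0.063]
force: [-2.7, 1.4, 4.6]
width: 11.3
```

```bash
python3 - <<'E'
from h import *
rep(4)
E
```

```text
t 19.4 pos [601.44 114.44 102.59] rot [ 3.1311 -0.005  -0.0634] F [-2.3  1.4  4.6] T [ 0.45  0.65 -0.08] q7 -0.01 w 11.0
tip [600.8 112.   27.6] keyyaw-unit 1.446 axis [-0.74  1.66]
```

>>> send_rows --pt "8 0 0 0 -0.4" --pt "8 0 0 0 -0.8" --pt "8 0 0 0 -1" --pt "8 0 0 0 -1"

```text
clock: 19.8
eef_pos: [601.4, 114.5, 102.6]
tool_rot: [3.131, -0.005, -0.046]
force: [-2.4, 1.5, 5.7]
width: 11.2
```

```bash
python3 - <<'E'
from h import *
rep(4)
E
```

```text
t 20.0 pos [601.39 114.43 102.59] rot [ 3.131  -0.0048 -0.0459] F [-2.7  1.6  4.7] T [ 0.49  0.68 -0.08] q7 -0.0 w 11.3
tip [600.8 111.9  27.6] keyyaw-unit 1.464 axis [-0.74  1.66]
```

>>> send_rows --pt "8 0 0 0 -0.4" --pt "8 0 0 0 -0.8" --pt "8 0 0 0 -0.8"

```text
clock: 20.3
eef_pos: [601.4, 114.4, 102.6]
tool_rot: [3.131, -0.005, -0.032]
force: [-2.2, 1.7, 4.8]
width: 11.3
```

```bash
python3 - <<'E'
from h import *
rep(4)
E
```

```text
t 20.5 pos [601.37 114.41 102.57] rot [ 3.1309 -0.0046 -0.0321] F [-2.9  1.7  5. ] T [ 0.43  0.74 -0.17] q7 0.01 w 11.6
tip [600.8 111.9  27.6] keyyaw-unit 1.478 axis [-0.74  1.66]
```

>>> send_rows --pt "8 0 0 0 -0.4" --pt "8 0 0 0 -0.8" --pt "8 0 0 0 -0.8"

```text
clock: 20.8
eef_pos: [601.3, 114.4, 102.6]
tool_rot: [3.131, -0.004, -0.018]
force: [-1.9, 1.6, 5.1]
width: 11.2
```

```bash
python3 - <<'E'
from notch import *
p=ctrl.camera_params('wrist'); pickle.dump(p,open('w10.pkl','wb')); a=snap('wrist','w10.png')[:,:,::-1]
cv2.imwrite('pics/w10c.png',cv2.resize(a[165:235,215:315],None,fx=7,fy=7,interpolation=2))
rep(4)
E
```

```text
t 21.05 pos [601.33 114.42 102.57] rot [ 3.1308 -0.0043 -0.0181] F [-2.9  1.6  4.9] T [ 0.44  0.75 -0.18] q7 0.02 w 11.6
tip [600.7 111.9  27.6] keyyaw-unit 1.492 axis [-0.74  1.66]
```

View pics/w10c.png

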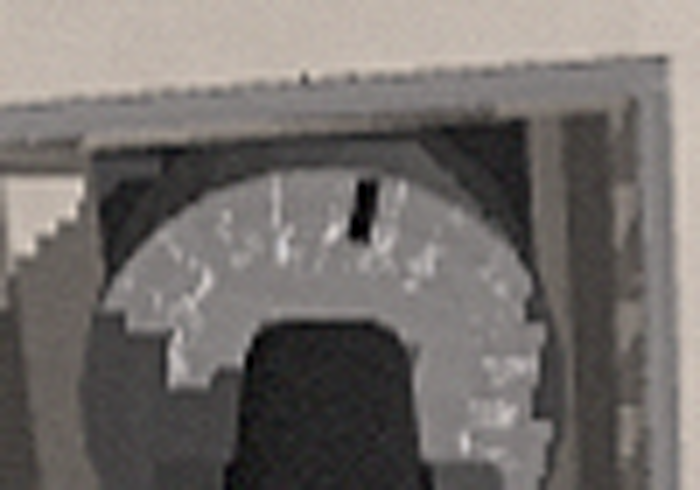

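```bash
python3 - <<'E'
from notch import *
p=pickle.load(open('w10.pkl','rb'))
c=lambda u,v:(215+u/7-.43,165+v/7-.43)
for q in [(367,182),(359,240),(363.5,210)]: print(ang(p,c(*q),47.5),ang(p,c(*q),47.5,(600.5,112)))
rep(6)
E
```

```text
(array([605. , 133.6,  47.5]), np.float64(22.2), np.float64(1.38)) (array([605. , 133.6,  47.5]), np.float64(22.1), np.float64(1.365))
(array([604.2, 128.1,  47.5]), np.float64(16.7), np.float64(1.365)) (array([604.2, 128.1,  47.5]), np.float64(16.6), np.float64(1.345))
(array([604.7, 131. ,  47.5]), np.float64(19.6), np.float64(1.373)) (array([604.7, 131. ,  47.5]), np.float64(19.5), np.float64(1.355))
t 21.35 pos [601.32 114.42 102.56] rot [ 3.1308 -0.0043 -0.0181] F [-2.9  1.8  4.8] T [ 0.44  0.75 -0.19] q7 0.02 w 11.2
tip [600.7 111.9  27.6] keyyaw-unit 1.492 axis [-0.74  1.66]
```

>>> send_rows --pt "8 0 0 0 -0.5" --pt "8 0 0 0 -0.8" --pt "8 0 0 0 -0.8"

```text
clock: 21.65
eef_pos: [601.3, 114.4, 102.5]
tool_rot: [3.131, -0.004, -0.004]
force: [-1.8, 1.8, 5.4]
width: 11.3
```

```bash
python3 - <<'E'
from notch import *
p=ctrl.camera_params('wrist'); pickle.dump(p,open('w11.pkl','wb')); a=snap('wrist','w11.png')[:,:,::-1]
cv2.imwrite('pics/w11c.png',cv2.resize(a[165:235,215:315],None,fx=7,fy=7,interpolation=2))
rep(5)
E
```

```text
t 21.95 pos [601.3  114.4  102.55] rot [ 3.1307 -0.0042 -0.0042] F [-3.1  1.7  5.1] T [ 0.43  0.8  -0.25] q7 0.03 w 11.2
tip [600.8 111.9  27.6] keyyaw-unit 1.506 axis [-0.74  1.66]
```

View pics/w11c.png

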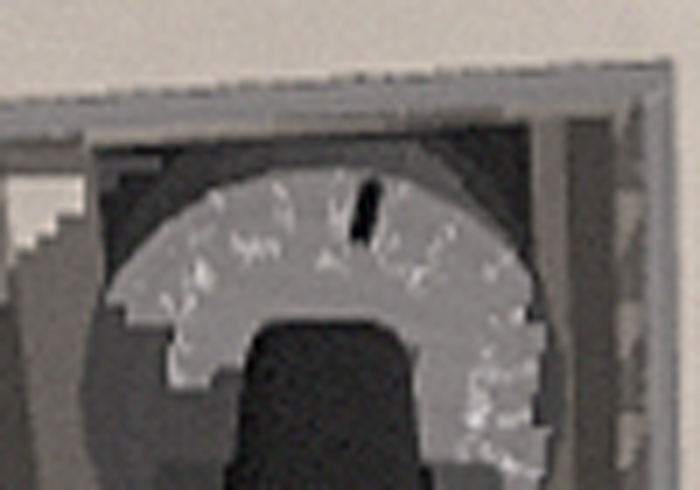

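>>> send_rows --pt "8 0 0 0.5 0.8" --pt "8 0 0 0.8 1.5" --pt "8 0 0 0.8 1.5" --pt "8 0 0 0.8 1.5"

```text
clock: 22.35
eef_pos: [601.4, 114.4, 102.0]
tool_rot: [3.131, -0.005, -0.03]
force: [-3.2, 0.6, 6.6]
width: 11.4
```

```bash
python3 - <<'E'
from notch import *
rep(5)
E
```

```text
t 22.6 pos [601.37 114.42 101.96] rot [ 3.1308 -0.0046 -0.0297] F [-3.2  1.4  6.6] T [ 0.4   0.86 -0.08] q7 0.01 w 11.3
tip [600.8 111.9  27. ] keyyaw-unit 1.48 axis [-0.74  1.66]
```

>>> send_rows --pt "8 0 0 -0.7 0" --pt "8 0 0 -1.4 0" --pt "8 0 0 -2 0" --pt "8 0 0 -2 0"

```text
clock: 23.0
eef_pos: [601.3, 114.4, 103.8]
tool_rot: [3.131, -0.005, -0.029]
force: [-3.0, 1.9, 2.0]
width: 11.3
```

```bash
python3 - <<'E'
from notch import *
rep(5)
E
```

```text
t 23.25 pos [601.33 114.41 103.77] rot [ 3.1307 -0.0044 -0.0296] F [-2.2  1.4  2.1] T [ 0.4   0.59 -0.05] q7 0.01 w 11.1
tip [600.7 111.9  28.8] keyyaw-unit 1.48 axis [-0.74  1.66]
```

>>> send_rows --pt "8 0 0 -0.5 0" --pt "8 0 0 -0.9 0" --pt "8 0 0 -0.9 0"

```text
clock: 23.55
eef_pos: [601.3, 114.4, 104.6]
tool_rot: [3.131, -0.004, -0.03]
force: [-2.3, 1.4, 0.5]
width: 11.0
```

```bash
python3 - <<'E'
from notch import *
rep(5)
E
```

```text
t 23.8 pos [601.28 114.41 104.59] rot [ 3.1306 -0.0044 -0.0296] F [-1.9  1.1 -0. ] T [ 0.43  0.48 -0.08] q7 0.01 w 11.4
tip [600.7 111.9  29.7] keyyaw-unit 1.48 axis [-0.74  1.66]
```

>>> send_rows --pt "14 0 0 0 0" --pt "20 0 0 0 0" --pt "28 0 0 0 0" --pt "36 0 0 0 0" --pt "40 0 0 0 0"

```text
clock: 24.3
eef_pos: [601.4, 114.2, 104.7]
tool_rot: [3.13, -0.005, -0.03]
force: [0.7, 0.2, 0.2]
width: 39.9
```

```bash
python3 - <<'E'
from notch import *
p=ctrl.camera_params('wrist'); pickle.dump(p,open('w12.pkl','wb')); a=snap('wrist','w12.png')[:,:,::-1]
cv2.imwrite('pics/w12c.png',cv2.resize(a[165:345,175:345],None,fx=4,fy=3.3,interpolation=2))
rep(2)
E
```

```text
t 24.45 pos [601.37 114.36 104.65] rot [ 3.1306 -0.0045 -0.0297] F [-0.   0.3 -0.5] T [-0.02  0.03  0.02] q7 0.01 w 40.0
tip [600.8 111.8  29.7] keyyaw-unit 1.48 axis [-0.74  1.66]
```

View pics/w12c.png

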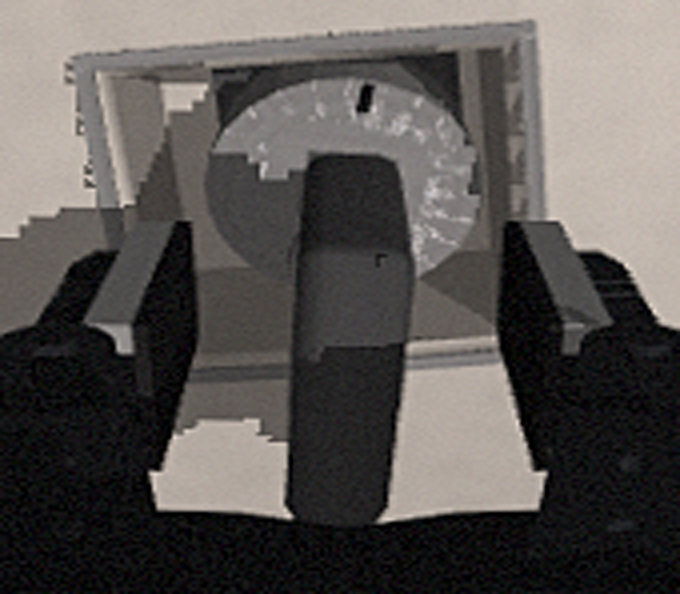

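>>> send_rows --pt "40 0 0 -10 0" --pt "40 0 0 -30 0" --pt "40 0 0 -60 0" --pt "40 0 0 -90 0" --pt "40 0 0 -110 0"

```text
clock: 24.95
eef_pos: [601.8, 115.6, 217.6]
tool_rot: [3.131, -0.008, -0.03]
force: [1.0, 0.2, 0.2]
width: 39.9
```

```bash
python3 - <<'E'
from h import *
to((600,0,215,-.03))
E
```

```text
shift [  1.6 115.5   3.8] roll 0.0 dist 115.6
t 24.95 pos [601.8 115.6 217.6] rot [ 3.1313 -0.0077 -0.0298] F [1.  0.2 0.2] T [-0.02 -0.05 -0.03] q [-0.46  0.63  0.35  1.67 -0.25  0.89 -0.04] w 39.9
```

>>> send_rows --pt "40 0 20 0 0" --pt "40 0 50 0 0" --pt "40 0 80 0 0" --pt "40 0 80 0 0" --pt "40 0 80 0 0"

```text
clock: 25.45
eef_pos: [599.6, 34.9, 219.2]
tool_rot: [3.132, -0.009, -0.032]
force: [0.5, 0.9, 0.3]
width: 40.3
```

```bash
python3 - <<'E'
from notch import *
ctrl.get_image('top');ctrl.get_image('top')
p=ctrl.camera_params('wrist'); pickle.dump(p,open('w13.pkl','wb')); a=snap('wrist','w13.png')[:,:,::-1]
u,v=proj(p,(600.8,111.8,60),1).astype(int); print(u,v); u0,v0=max(u-55,0),max(v-60,0); print(u0,v0)
cv2.imwrite('pics/w13c.png',cv2.resize(a[v0:v0+100,u0:u0+110],None,fx=6,fy=6,interpolation=2))
b=snap('scene','s13.png')[:,:,::-1]
cv2.imwrite('pics/s13c.png',cv2.resize(b[110:190,230:310],None,fx=7,fy=7,interpolation=2))
rep(1)
E
```

```text
259 106
204 46
t 25.7 pos [599.42  37.08 218.43] rot [ 3.1319 -0.0076 -0.0278] F [-0.7  0.1 -0.1] T [-0.02 -0.03 -0.  ] q7 0.09 w 40.0
tip [599.1  34.6 143.4] keyyaw-unit 1.482 axis [-0.74  1.66]
```

View pics/w13c.png

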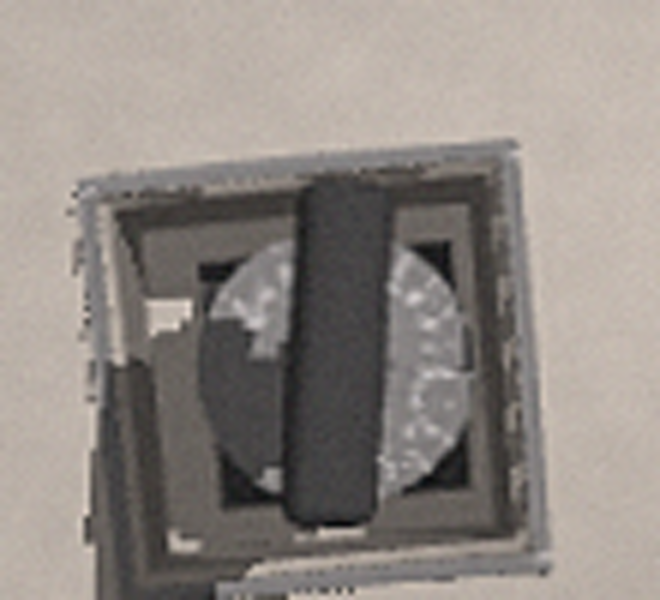

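View pics/s13c.png

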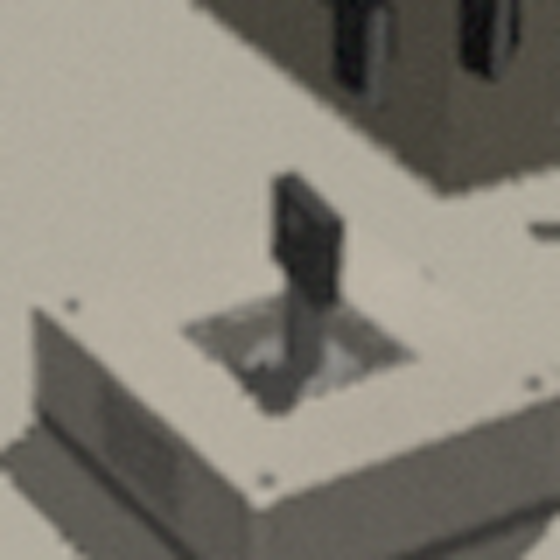

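```bash
python3 - <<'E'
from notch import *
np.set_printoptions(precision=1,suppress=True)
p=pickle.load(open('w13.pkl','rb'))
c=lambda u,v:(204+u/6-.42,46+v/6-.42)
for z in (125,128,131):
  P=np.array([ray(p,c(*q),z,1) for q in [(303,186),(390,193),(377,518),(285,515)]]); d=np.roll(P,-1,0)-P
  print(z,'len',np.hypot(*d[:,:2].T).round(1),'ang',np.arctan2(d[:,1],d[:,0]).round(3),'c',P.mean(0))
s=ctrl.camera_params('scene')
th=1.42;ux=np.array([np.cos(th),np.sin(th),0]);uy=np.array([-np.sin(th),np.cos(th),0])
for h,n in((128,'top'),(88,'bot')):
  for a,b in((22,6),(22,-6),(-22,6),(-22,-6)):
    X=np.array([600.8,111.8,h])+a*ux+b*uy; u,v=proj(s,X); print(n,a,b,'crop',((u-230+.43)*7).round(0),((v-110+.43)*7).round(0))
E
```

```text
125 len [10.7 40.6 11.4 41.1] ang [-0.1 -1.6  3.1  1.5] c [600.9 111.8 125. ]
128 len [10.5 40.1 11.2 40.6] ang [-0.1 -1.6  3.1  1.5] c [600.9 111.8 128. ]
131 len [10.4 39.5 11.1 40. ] ang [-0.1 -1.6  3.1  1.5] c [600.9 111.7 131. ]
top 22 6 crop 273.0 167.0
top 22 -6 crop 301.0 162.0
top -22 6 crop 316.0 219.0
top -22 -6 crop 345.0 214.0
bot 22 6 crop 271.0 255.0
bot 22 -6 crop 298.0 250.0
bot -22 6 crop 312.0 309.0
bot -22 -6 crop 340.0 304.0
```

```bash
python3 - <<'E'
from notch import *
p=pickle.load(open('w12.pkl','rb'))
c=lambda u,v:(175+u/4-.38,165+v/3.3-.35)
print(ang(p,c(365,98),49.6))
p=pickle.load(open('w11.pkl','rb'))
c=lambda u,v:(215+u/7-.43,165+v/7-.43)
print(ang(p,c(366,210),47.5))
p=pickle.load(open('w13.pkl','rb'))
c=lambda u,v:(204+u/6-.42,46+v/6-.42)
P=[ray(p,c(*q),60,1) for q in [(80,183),(515,140),(548,570)]]
print([np.arctan2(*(P[i+1]-P[i])[[1,0]]) for i in (0,1)])
E
```

```text
(array([604.7, 130.9,  49.6]), np.float64(19.5), np.float64(1.372))
(array([604.6, 131. ,  47.5]), np.float64(19.6), np.float64(1.375))
[np.float64(0.06669621399338711), np.float64(-1.516052951800174)]
```

```bash
python3 - <<'E'
from h import *
print(ctrl.finish_job())
E
```

```text
the job is handed in; nothing more can be done
None
```

I lifted the larger dark key out of the holder, stood it in the socket and pressed it home. I then turned it anticlockwise to the stop, eased off, let go and backed away. The job was handed in at about 26 s.

- **Fully home:** The barrel sprang under the press and then went rigid at about 14 N. The bow's top came out at about 128 mm, within about 2 mm of where a fully seated key would be. The travel from first contact to rigid read about 3 mm rather than the stated 4 mm. I put that down to uncertainty in the force and contact readings. I did not press the key again after letting go.
- **At the stop:** The turning torque rose from about 0.08 to 0.25 N m and I backed off there. The barrel's notch moved to about 1.31 rad relative to the unit, against the stop at 1.3. It was still there just after I let go. In the later pictures, from further back, the bow hides the notch.
- **Let go:** The last pictures show the key standing upright in the socket, with the open gripper clear of it.

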